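Close the guard of the bench spindle and swing its stop across

ROBOT

A 7-joint arm with a two-finger parallel gripper is mounted at the origin on the work surface. World frame = base frame: x ahead of the robot, y to its left, z up, the work surface at z = 0. Lengths are in m, angles in rad, forces in N, time in s.
With the tool pointing down it reaches from about 0.4 to 0.875 m from the base axis. Payload 6.5 kg.
Tool frame: the origin (TCP) lies at the very end of the fingers, on their centre line; the grasp point (between the pads) lies 19 mm behind it (arm.grip_point_offset is the distance from the TCP to the grasp point, in m); z points along the fingers, x is the direction in which the jaws open and shut, and the axes are right-handed (so a half turn about z gives the same grasp; the last joint's range is limited). The gripper opens to 88 mm and grips with 3 to 60 N. Pads are 18 mm wide; open, the fingers measure 123 mm over their backs; the gripper's body (75 mm by 187 mm) begins 45 mm behind the grasp point.
Start: joints at [1.207, 0.536, -0.004, 1.538, 0.003, 1.067, -0.071], TCP at [0.191, -0.621, 0.239] pointing down, gripper open.
Joint ranges: [-2.7, 2.7], [-0.37, 2.16], [-1.27, 1.26], [0.24, 2.4], [-1.31, 4.45], [0.19, 1.91], [-2.76, 2.76]. Speed limits (rad/s): [2.39, 2.39, 3.14, 3.14, 3.14, 3.14, 3.14].

INTERFACE

Orientations are given as a rotation vector (axis times angle).
In Python, from rig import arm gives the robot as it stands.
- The arm moves only by the shell command python3 -m handwheel 'ROWS'. ROWS is JSON, a list of rows, each a list of 7 numbers: the shift along the tool's x, y, z in mm, then the turn, a rotation vector about the tool's x, y, z in rad, then the closure, from 0 (fully open) to 1 (shut). A call has 1 to 8 rows; each row shifts and turns the pose as measured when the row begins, along the tool's axes as they then stand; what a row does not reach is not made up. A row lasts 1/10 s, in which the tool goes at most 50 mm and 8.59 degrees, less where a joint would pass 70% of its speed; a pose out of reach is approached as far as the arm can. A call is refused whole if a number of a shift passes 50 or a number of a turn 0.15, either way. A call with a gripper value outside its range is refused whole. The fingers move at their own pace and stop on an object; the grip force is fixed at half the most. Time passes only in rows, so rows that do not move let the fingers close. It gives the time, the measured TCP pose, the force and the opening at its end, in the units of the state.
- arm.get_state(): the state, without advancing time (a new reading comes with each control period).
- arm.grab_frame(name): name is "scene" or "top" or "wrist"; returns a dict with "pixels" (420x560x3 uint8, red, green, blue), "depth" (420x560 float32, m along the optical axis (not along the pixel's ray), 0 where there is no reading), "fx", "fy", "cx", "cy" (pixels), "k1" (the pictures are not rectified: a ray, as slopes to the right and down, at radius r is drawn at 1 + k1 r^2 times it, then the intrinsics apply), "position" and "attitude" of the camera in the world. Camera axes: x right, y down, z forward; pixel columns grow to the right and rows downward; lengths in m; the calibration is good to about 2 mm. A picture is of the moment at which its call begins.
- arm.hand_in(): hands the job in, once; it reports no verdict.
Trained networks look in the newest picture that a camera, given by its name, has taken for a name from the list of things; names that differ only in an ending like _2 or _b are one class to them, and where a whole thing is asked for, a point or a joint stands for the part that bears it (a point fixed in the world has none). Each returns a list of dicts, best first, with "score" (0 to 1); they miss things now and then, are a little off and sometimes report something else, mostly with a low value. They report only what shows in the picture. A call takes as long as a camera call.
- arm.outline_of(camera, name): "region" (420x560 bool, what is visible of it) and "position" ([column, row] in pixels, amid what is visible of it).
- arm.tip_of(camera, name): "position" ([column, row] in pixels: a listed point, or the origin of a listed thing).
The state is a dict: "clock": time; "joint_positions": joint angles; "joint_vel": joint speeds; "effort": joint torques, N m; "position": TCP position; "ee_rot": TCP orientation; "force": force on the tool from outside, world axes, zero at the start; "wrist_torque": the same for the moment, N m; "width": finger opening in m.
Only numpy, scipy, OpenCV 4.12 (cv2) and the standard library are available. Lean on these libraries where they do the work, as an engineer would, in place of code of your own. Each camera call takes 0.05 s, during which the arm holds its last target. There are 200 camera calls.

TASK

With the fingertips, push the box-shaped sliding guard along the bed until it is fully home over the chuck, then push the swing stop (the dark bar pivoted at the edge of the bed) round to its end until it lies squarely across the bed behind the guard. Only push: do not lift the guard or pinch the stop, do not slam either of them, and leave the loose things standing around the machine where they are. Finish with the hand clear of everything.

Things in the scene. Friction and masses are not known exactly. Their poses are not given: they have to be found in the camera images.
- machine: Grey bench spindle, fixed to the table; place and yaw vary. Origin on the table under the bed; z up, y along the bed to the headstock, x across. Bed 140 wide (x), y -170 to 230, 34 high; ways on it to 42 high. Headstock block 150 x 100 x 150 high at y 135 to 235; a 64 diameter chuck with a rubber sleeve reaches to y = 28, axis 82 up.
- guard (a joint): How far the guard is from home, in m: 0 = fully home over the chuck (a stop there, nearly against the headstock), 0.15 = fully open; it opens towards the machine's -y. It starts 0.07 to 0.13 open, slides with about 4 N of friction and stays where it is left.
- guard_face (a point): Mid-width of the guard's flat outer end face, 93 above the table; axes are the machine's. The guard is an aluminium hood with clear roof, 100 wide (x), 120 long (y), walls from 48 to 123 above the table, open to the headstock. The face looks to the machine's -y; push it to +y. At home it is at the machine's x = 0, y = 5.
- hood (a joint): How far the hood is raised off its runners, in m: 0 = resting, as it should stay. It lies loosely on them by its own weight (0.4 to 0.9 kg), and could be lifted.
- stop (a joint): Angle of the swing stop, rad: 0 = closed, lying across the bed along the machine's +x from its pivot, at its end of travel; at 1.57 it points to the machine's -y beside the bed's near edge. Starts 1.45 to 1.75; closing turns it counter-clockwise seen from above. Friction about 0.15 N m; it stays where it is left.
- stop_pivot (a point): The stop's upright pivot axis, at the machine's x = -90, y = -12, 69 above the table (half-way up the bar); its axes are the machine's.
- stop_face (a point): Point on the stop's pushing face, 95 mm from the pivot axis, half-way up (69 above the table). Axes turn with the bar: x along it away from the pivot, y square to it; push to +y. The stop is a dark steel bar 14 thick, free end 130 from the pivot axis, 40 high, underside 49 above the table. Closed, it lies 10 mm behind the home guard's face.
- sleeve_a_mid (a point): Middle of a loose rubber sleeve standing upright, 60 diameter, 70 high, hole 44. Leave it alone.
- sleeve_b_mid (a point): Middle of a loose rubber sleeve standing upright, 60 diameter, 50 high, hole 44. Leave it alone.
- oil_mid (a point): Middle of a closed metal can, 56 diameter, 110 high, standing loose. Leave it alone.
- brush_grip (a point): Middle of the handle of a loose bench brush lying on the table. Leave it alone.

How it is judged:
On the way, in this order (a step that is already met when the one before it is completed fails the run):
1. the guard is fully home while the stop is still swung away (value of joint guard below 0.004 m and value of joint stop above 1 rad), for 0.1 s.
2. the stop is swung closed across the bed (value of joint stop below 0.09 rad), for 0.2 s.
At the end, for the whole second after the job is handed in: The guard is within 4 mm of home, its hood resting on the runners (within 3 mm), the swing stop within 0.09 rad of closed, both at rest, and no loose thing more than 15 mm from where it stood (value of joint guard below 0.004 m and value of joint stop below 0.09 rad and value of joint hood below 0.003 m and distance of each of sleeve_a_mid, sleeve_b_mid, oil_mid, brush_grip from where it was at the start of the episode below 0.015 m and velocity of joint guard below 0.01 m/s and velocity of joint stop below 0.05 rad/s); the robot touches nothing.
It fails at once if the guard's hood is lifted by more than 10 mm (value of joint hood above 0.01 m).
It fails at once if the stop is swung in while the guard is still out (value of joint stop below 0.9 rad and value of joint guard above 0.02 m).
It fails at once if the stop is pinched between the fingers (contact force between the fingers and stop_c0 above 2 N and contact force between the fingers and stop_c1 above 2 N).
It fails at once if the guard (over 0.5 m/s) or the stop (over 5 rad/s) is slammed (velocity of joint guard below -0.5 m/s or velocity of joint stop below -5 rad/s).
It fails at once if a loose thing is moved by more than 20 mm or lifted (distance of any of sleeve_a_mid, sleeve_b_mid, oil_mid, brush_grip from where it was at the start of the episode above 0.02 m).
It also fails if it takes over 51 s, if anything falls off the work surface, if the arm or the gripper's body presses on something with over 40 N, if the wrist force passes 120 N, or if a joint passes its speed limit or range.

## Working session

There is one attempt and no reset: what is moved stays moved. The work goes in short steps, Python scripts to look and compute and a shell command to move; the robot and the scene stay as the last step left them, time stands still between calls to the robot, and variables do not carry over. Pictures are saved under pics/ and viewed, about 8 in all and at most 12, crops included, and the job is handed in when it is done.

```bash
mkdir -p pics
cat > h.py <<'E'
import numpy as np, cv2
from scipy.spatial.transform import Rotation as R
from rig import arm
def rot(a):
    a=np.array(a,float)
    if a.shape==(3,3): return a
    return (R.from_rotvec(a) if a.size==3 else R.from_quat(a)).as_matrix()
def ray(f,p):
    K=np.array([[f['fx'],0,f['cx']],[0,f['fy'],f['cy']],[0,0,1]],float)
    u=cv2.undistortPoints(np.array([[p]],float),K,np.array([f['k1'],0,0,0,0.]))[0,0]
    return np.array(f['position']), rot(f['attitude'])@np.array([u[0],u[1],1])
def at_z(f,p,z):
    o,d=ray(f,p); return o+d*(z-o[2])/d[2]
def at_depth(f,p):
    o,d=ray(f,p); return o+d*f['depth'][int(round(p[1])),int(round(p[0]))]
def save(f,n): cv2.imwrite('pics/'+n,f['pixels'][:,:,::-1])
E
python3 - <<'E'
from h import *
np.set_printoptions(precision=3,suppress=True)
Z=dict(guard_face=.093,stop_pivot=.069,stop_face=.069,sleeve_a_mid=.035,oil_mid=.055,brush_grip=.01,machine=0)
for c in ['scene','top']:
    f=arm.grab_frame(c); save(f,c+'.png'); print(c,f['position'],f['attitude'],f['k1'])
    for n,z in Z.items():
        for r in arm.tip_of(c,n)[:3]:
            p=r['position'];print(n,round(r['score'],2),np.round(p),at_z(f,p,z),'depth',at_depth(f,p))
s=arm.get_state();print(s)
E
```

```text
scene [1.174 0.217 0.778] [-1.409 -2.215  0.83 ] -0.07024300287948403
stop_pivot 0.68 [327. 210.] [0.551 0.042 0.069] depth [0.6   0.055 0.124]
stop_face 0.77 [289. 198.] [ 0.553 -0.049  0.069] depth [ 0.57  -0.042  0.089]
sleeve_a_mid 0.94 [391. 217.] [0.478 0.173 0.035] depth [0.501 0.175 0.06 ]
brush_grip 0.92 [345. 316.] [0.747 0.159 0.01 ] depth [0.752 0.16  0.019]
machine 0.7 [323. 261.] [0.635 0.069 0.   ] depth [0.68  0.082 0.065]
top [ 0.483 -0.006  0.999] [-2.172  2.131 -0.213] -0.0032114258371071457
guard_face 0.84 [266. 202.] [ 0.661 -0.027  0.093] depth [ 0.655 -0.027  0.125]
stop_pivot 0.79 [233. 255.] [0.539 0.044 0.069] depth [0.537 0.042 0.092]
stop_pivot 0.37 [256. 159.] [ 0.769 -0.002  0.069] depth [ 0.757 -0.002  0.109]
stop_face 0.58 [275. 246.] [ 0.562 -0.051  0.069] depth [ 0.568 -0.054 -0.002]
sleeve_a_mid 0.71 [190. 174.] [0.736 0.157 0.035] depth [0.74  0.16  0.017]
sleeve_a_mid 0.63 [174. 284.] [0.473 0.181 0.035] depth [0.472 0.188 0.   ]
oil_mid 0.74 [257. 158.] [ 0.775 -0.005  0.055] depth [ 0.758 -0.005  0.111]
brush_grip 0.72 [190. 173.] [0.746 0.161 0.01 ] depth [0.743 0.158 0.023]
machine 0.84 [224. 218.] [0.637 0.075 0.   ] depth [0.617 0.065 0.126]
machine 0.27 [256. 159.] [ 0.791 -0.003  0.   ] depth [ 0.757 -0.003  0.109]
{'clock': 0.8, 'joint_positions': array([ 1.207,  0.536, -0.004,  1.538,  0.003,  1.067, -0.071]), 'joint_vel': array([ 0.001, -0.001,  0.002,  0.   , -0.001,  0.001, -0.   ]), 'effort': array([ -0.   , -57.086,   0.99 , -25.191,  -0.056,   0.011,   0.   ]), 'position': array([ 0.191, -0.621,  0.239]), 'ee_rot': array([ 2.526, -1.867, -0.   ]), 'force': array([ 0.235,  0.075, -0.067]), 'wrist_torque': array([0.   , 0.004, 0.057]), 'width': 0.08806650480075771}
```

View both.

View pics/scene.png

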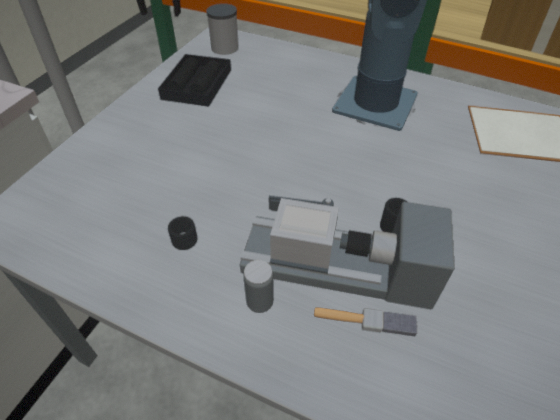

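View pics/top.png

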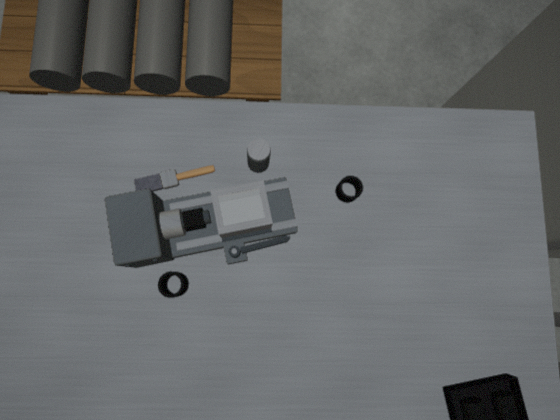

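The pictures show the bed running nearly along world y with the headstock at +y. In the top view the guard roof is at about (243,208), the stop at about (260,245) pointing away from the headstock, the can at (258,155), and sleeves at (173,284) and (349,188). Next I fit the machine pose from depth.

```bash
cat >> h.py <<'E'
def cloud(f):
    H,W=f['depth'].shape; g=np.stack(np.meshgrid(np.arange(W),np.arange(H)),-1).reshape(-1,1,2).astype(float)
    K=np.array([[f['fx'],0,f['cx']],[0,f['fy'],f['cy']],[0,0,1]],float)
    u=cv2.undistortPoints(g,K,np.array([f['k1'],0,0,0,0.]))[:,0]
    P=np.c_[u,np.ones(len(u))]*f['depth'].reshape(-1,1)
    return (P@rot(f['attitude']).T+np.array(f['position'])).reshape(H,W,3)
def rect(P,lo,hi,box):
    m=(P[...,2]>lo)&(P[...,2]<hi)&(P[...,0]>box[0])&(P[...,0]<box[1])&(P[...,1]>box[2])&(P[...,1]<box[3])
    q=P[m]; return cv2.minAreaRect(q[:,:2].astype(np.float32)*1000),len(q),np.median(q[:,2]),q
E
python3 - <<'E'
from h import *
np.set_printoptions(precision=4,suppress=True)
f=arm.grab_frame('top'); P=cloud(f)
for n,lo,hi,b in [('head',.142,.158,(.45,.85,.1,.4)),('roof',.115,.13,(.56,.72,-.06,.12)),('bar',.08,.1,(.5,.58,-.12,.07)),('bar2',.08,.1,(.5,.6,-.12,.03)),('oil',.1,.12,(.73,.83,-.05,.05)),('slB',.04,.06,(.6,.8,-.3,-.15))]:
    r=rect(P,lo,hi,b);print(n,r[:3],r[3].mean(0),r[3].min(0),r[3].max(0))
# gap check
E
```

```text
head (((592.5592651367188, 253.21160888671875), (150.26698303222656, 100.92742156982422), 12.617083549499512), 3386, np.float64(0.1501942730971192)) [0.5908 0.2515 0.1501] [0.5098 0.1898 0.142 ] [0.6751 0.3153 0.1568]
roof (((643.8211669921875, 27.158153533935547), (100.5192642211914, 120.13314819335938), 12.774552345275879), 2476, np.float64(0.12469593238486476)) [0.6428 0.0272 0.1246] [ 0.5821 -0.0414  0.1154] [0.7037 0.0944 0.1297]
bar (((560.3263549804688, -15.169349670410156), (25.178516387939453, 139.23605346679688), 12.123331069946289), 381, np.float64(0.08826614066053906)) [ 0.5609 -0.0059  0.088 ] [ 0.536  -0.0822  0.0802] [0.5798 0.0527 0.1   ]
bar2 (((581.7152099609375, -23.821125030517578), (45.82795333862305, 116.38383483886719), 13.920894622802734), 327, np.float64(0.0857352720488056)) [ 0.5686 -0.0244  0.0861] [ 0.548  -0.0839  0.0802] [0.5998 0.0297 0.0995]
oil (((780.7005004882812, -8.328289031982422), (50.75041961669922, 51.048221588134766), 74.11070251464844), 415, np.float64(0.10970082778811008)) [ 0.7799 -0.0083  0.1093] [ 0.7545 -0.035   0.1001] [0.8075 0.0181 0.1144]
slB (((711.8207397460938, -233.88673400878906), (57.22864532470703, 58.26602554321289), 89.7278060913086), 249, np.float64(0.049412830357681736)) [ 0.7115 -0.2342  0.0489] [ 0.6827 -0.2625  0.0404] [ 0.741  -0.2053  0.0547]
```

```bash
cat >> h.py <<'E'
PSI=np.deg2rad(12.7); O=np.array([.6333,.0727]); X=np.array([np.cos(PSI),np.sin(PSI)]); Y=np.array([-X[1],X[0]])
def go(mx,my,z):
    "tool-axis shift (mm) to machine (mx,my) mm at height z mm"
    s=arm.get_state(); p=np.array(s['position']); T=rot(s['ee_rot'])
    w=np.r_[O+(mx*X+my*Y)/1000,z/1000]; d=w[:2]*0+p[:2]-O
    print('t',round(s['clock'],2),'mach mm',np.round([d@X*1e3,d@Y*1e3,p[2]*1e3],1),'F',np.round(s['force'],1),
      'shift',np.round(T.T@(w-p)*1e3,1),'turn',np.round((R.from_matrix(T.T@np.c_[np.r_[X,0],-np.r_[Y,0],[0,0,-1]])).as_rotvec(),3),'q7',np.round(s['joint_positions'][6],2),'w',round(s['width'],3))
E
python3 -m handwheel '[[0,0,0,0,0,-0.15,1],[0,0,0,0,0,-0.15,1],[0,0,0,0,0,-0.15,1],[0,0,0,0,0,-0.15,1],[0,0,0,0,0,-0.15,1],[0,0,0,0,0,-0.15,1],[0,0,0,0,0,-0.15,1],[0,0,0,0,0,-0.15,1]]'
python3 -m handwheel '[[0,0,0,0,0,-0.15,1],[0,0,0,0,0,-0.15,1],[0,0,0,0,0,-0.1,1],[0,0,0,0,0,0,1]]'
python3 -c "
from h import *
go(0,-150,220)"
```

```text
clock: 1.65
position: [0.1907, -0.6215, 0.2389]
ee_rot: [3.139, -0.105, -0.001]
force: [-0.6, 0.7, -0.1]
width: 0.026
clock: 2.05
position: [0.1901, -0.6217, 0.2389]
ee_rot: [3.096, 0.53, -0.001]
force: [0.7, 0.1, 0.4]
width: 0.0005
t 2.05 mach mm [-585.  -579.9  238.9] F [0.7 0.1 0.4] shift [ 631.4 -358.4   18.2] turn [0.    0.001 0.117] q7 1.38 w 0.0
```

```bash
python3 -m handwheel '[[0,0,0,0,0,0.117,1],[39,-29,1,0,0,0,1],[39,-29,1,0,0,0,1],[39,-29,1,0,0,0,1],[39,-29,1,0,0,0,1],[39,-29,1,0,0,0,1],[39,-29,1,0,0,0,1],[39,-29,1,0,0,0,1]]'
python3 -m handwheel '[[39,-29,1,0,0,0,1],[39,-29,1,0,0,0,1],[39,-29,1,0,0,0,1],[39,-29,1,0,0,0,1],[39,-29,1,0,0,0,1],[39,-29,1,0,0,0,1],[0,0,0,0,0,0,1]]'
python3 -c "
from h import *
go(0,-150,80)"
```

```text
clock: 2.85
position: [0.417, -0.3687, 0.2306]
ee_rot: [3.123, 0.271, -0.004]
force: [-0.3, -0.8, 0.3]
width: 0.0003
clock: 3.55
position: [0.6286, -0.1434, 0.2239]
ee_rot: [3.127, 0.247, 0.004]
force: [-0.3, -0.1, -0.4]
width: 0.0007
t 3.55 mach mm [ -52.1 -209.8  223.9] F [-0.3 -0.1 -0.4] shift [ 47.8 -63.8 143.7] turn [ 0.005 -0.002 -0.064] q7 0.09 w 0.001
```

```bash
python3 -m handwheel '[[0,0,0,0.005,-0.002,-0.064,1],[26,-30,10,0,0,0,1],[26,-30,10,0,0,0,1],[0,0,35,0,0,0,1],[0,0,35,0,0,0,1],[0,0,30,0,0,0,1],[0,0,15,0,0,0,1],[0,0,0,0,0,0,1]]'
python3 -c "
from h import *
go(0,-116,75)
f=arm.grab_frame('scene');cv2.imwrite('pics/c1.png',cv2.resize(f['pixels'][130:340,180:460,::-1],None,fx=2.5,fy=2.5))"
```

```text
clock: 4.35
position: [0.6696, -0.0721, 0.0856]
ee_rot: [3.123, 0.319, 0.005]
force: [0.7, -0.9, 0.3]
width: 0.0003
t 4.35 mach mm [   3.6 -149.3   85.6] F [ 0.7 -0.9  0.3] shift [ -4.2 -33.2  10.5] turn [ 0.003 -0.003 -0.018] q7 -0.04 w 0.0
```

View pics/c1.png

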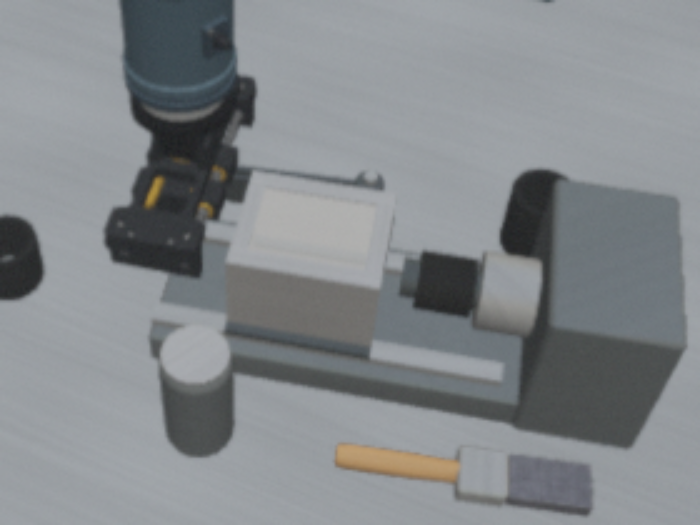

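The fingers are centred behind the guard face and the stop and can are clear, so I push gently.

```bash
python3 -m handwheel '[[-4,-15,10,0.003,-0.003,-0.018,1],[0,-12,0,0,0,0,1],[0,-8,0,0,0,0,1],[0,-12,0,0,0,0,1],[0,-15,0,0,0,0,1],[0,-15,0,0,0,0,1],[0,-15,0,0,0,0,1],[0,-15,0,0,0,0,1]]'
python3 -c "
from h import *
go(0,-4,75)"
```

```text
clock: 5.2
position: [0.6467, 0.0234, 0.0812]
ee_rot: [3.105, 0.33, 0.017]
force: [1.2, -5.2, -4.7]
width: 0.0003
t 5.2 mach mm [  2.2 -51.   81.2] F [ 1.2 -5.2 -4.7] shift [ -2.7 -47.1   5.2] turn [ 0.02  -0.009 -0.01 ] q7 -0.21 w 0.0
```

```bash
python3 -m handwheel '[[0,-5,4,0.02,-0.009,-0.01,1],[0,-10,3,0,0,0,1],[0,-10,1.5,0,0,0,1]]'
python3 -c "
from h import *
go(0,-4,75)"
```

```text
clock: 5.5
position: [0.6431, 0.046, 0.0751]
ee_rot: [3.119, 0.346, 0.005]
force: [0.3, -4.9, 3.1]
width: 0.0004
t 5.5 mach mm [  3.7 -28.2  75.1] F [ 0.3 -4.9  3.1] shift [ -3.8 -24.2  -0.1] turn [ 0.004 -0.003 -0.001] q7 -0.23 w 0.0
```

```bash
python3 -m handwheel '[[0,-9,1.5,0.003,0,0,1],[0,-8,1.5,0.003,0,0,1],[0,-6,1,0.003,0,0,1],[0,-5,1,0.003,0,0,1]]'
python3 -c "
from h import *
go(0,-4,75)"
```

```text
clock: 5.9
position: [0.6392, 0.0683, 0.0718]
ee_rot: [-3.123, -0.341, -0.006]
force: [-0.4, -20.0, 13.9]
width: 0.0002
t 5.9 mach mm [ 4.8 -5.5 71.8] F [ -0.4 -20.   13.9] shift [-4.7 -1.5 -3.2] turn [ 0.    -0.004 -0.004] q7 -0.26 w 0.0
```

The force rose to 20 N at the expected place, so the guard is at its stop. I hold a moment, back off and look.

```bash
python3 -m handwheel '[[0,-3,-0.5,0,0,0,1],[0,-3,0,0,0,0,1],[0,0,0,0,0,0,1]]'
python3 -m handwheel '[[0,10,0,0,0,0,1],[0,30,0,0,0,0,1],[0,30,-10,0,0,0,1],[0,30,-45,0,0,0,1],[0,0,-45,0,0,0,1],[0,0,-20,0,0,0,1],[0,0,0,0,0,0,1]]'
python3 - <<'E'
from h import *
go(0,-100,150)
f=arm.grab_frame('top'); P=cloud(f); 
r=rect(P,.115,.13,(.5,.72,-.0,.2)); print(r[:3])
d=(np.array(r[0][0])/1000-O);print('roof centre y',d@Y)
r=rect(P,.082,.096,(.5,.62,-.12,.07));print(r[:3])
cv2.imwrite('pics/c2.png',cv2.resize(f['pixels'][100:310,80:360,::-1],None,fx=2.5,fy=2.5))
E
```

```text
clock: 6.2
position: [0.6392, 0.0675, 0.0719]
ee_rot: [3.116, 0.332, 0.007]
force: [-0.5, -0.4, 0.4]
width: 0.0002
clock: 6.9
position: [0.6583, -0.0253, 0.1906]
ee_rot: [-3.116, -0.342, -0.0]
force: [0.5, 1.1, 0.7]
width: 0.0006
t 6.9 mach mm [   2.9 -101.1  190.6] F [0.5 1.1 0.7] shift [-2.9 -0.8 40.6] turn [-0.007 -0.001 -0.003] q7 -0.05 w 0.001
(((605.2896118164062, 141.6228485107422), (125.26016235351562, 136.65318298339844), 12.86380672454834), 2590, np.float64(0.12472161221844857))
roof centre y 0.0733945971139889
(((557.79150390625, 18.09493637084961), (108.09485626220703, 48.8389778137207), 83.58631896972656), 250, np.float64(0.08909904865260476))
```

View pics/c2.png

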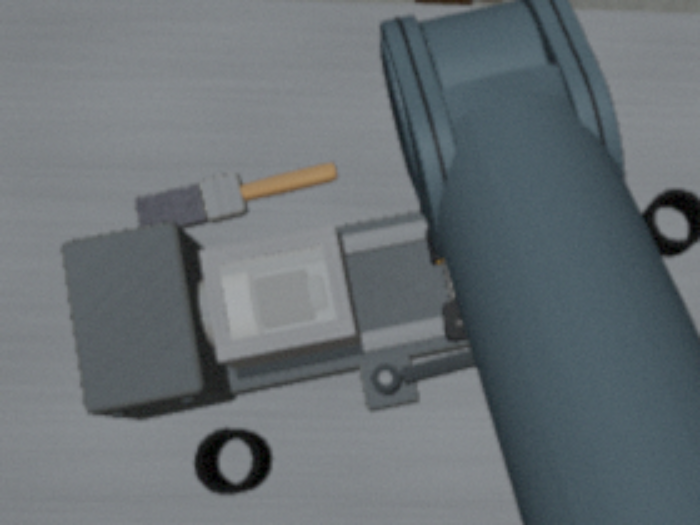

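Run:
```python
from h import *
f=arm.grab_frame('top'); P=cloud(f); d=P[...,:2]-O; mx,my,z=d@X*1e3,d@Y*1e3,P[...,2]
m=(abs(mx)<35)&(my>-40)&(my<120)&(z>.119)&(z<.13)
print(np.percentile(my[m],[0,.5,2,98,100]), [np.percentile(my[m&(abs(mx-c)<8)],[0,1]) for c in(-25,0,25)])
m=(mx>-140)&(mx<-60)&(my>-150)&(my<-35)&(z>.08)&(z<.096)
print(np.polyfit(my[m],mx[m],1),mx[m].min(),mx[m].max(),my[m].min(),m.sum())
```

```text
[  5.27181401   5.65249795   7.38922219 117.79561582 119.99815036] [array([5.4327332 , 6.32350897]), array([5.29880108, 6.2447397 ]), array([5.3783732 , 6.23757079])]
[-5.24312500e-02 -9.09220574e+01] -95.45005289695189 -79.44177035573402 -92.04268196430003 160
```

The guard's face is at y ≈ 5.3 mm, so it is home, and the stop is at about 1.52 rad. Now to the stop's outer side.

```bash
python3 -m handwheel '[[-35,0,0,-0.007,0,-0.003,1],[-35,0,0,0,0,0,1],[-40,0,0,0,0,0,1],[-40,0,0,0,0,0,1],[0,0,40,0,0,0,1],[0,0,40,0,0,0,1],[0,0,25,0,0,0,1],[0,0,0,0,0,0,1]]'
python3 -c "
from h import *
go(-115,-105,72)"
```

```text
clock: 7.8
position: [0.4924, -0.0524, 0.067]
ee_rot: [-3.11, -0.362, 0.035]
force: [-0.1, 0.6, 0.5]
width: 0.0009
t 7.8 mach mm [-164.9  -91.    67. ] F [-0.1  0.6  0.5] shift [49.6 14.4 -6.2] turn [-0.013  0.021  0.01 ] q7 -0.1 w 0.001
```

```bash
python3 -m handwheel '[[15,7,-3,-0.013,0.021,0.01,1],[13,6,-2,0,0,0,1],[10,0,0,0,0,0,1],[8,0,0,0,0,0,1],[0,0,0,0,0,0,1]]'
python3 -c "
from h import *
go(-82,-105,72)"
```

```text
clock: 8.3
position: [0.5456, -0.0527, 0.0737]
ee_rot: [-3.121, -0.349, -0.008]
force: [-0.0, 0.2, -0.1]
width: 0.0006
t 8.3 mach mm [-113.2 -103.    73.7] F [-0.   0.2 -0.1] shift [31.2  2.   1.9] turn [-0.    -0.005  0.001] q7 -0.1 w 0.001
```

```bash
python3 -m handwheel '[[10,1,0.5,0,0,0,1],[11,1,0.5,0,0,0,1],[11,0,0,0,0,0,1],[9,-2,0,0,0,0,1],[9,-3,0,0,0,0,1]]'
python3 -c "
from h import *
go(-54.6,-98.9,72)"
```

```text
clock: 8.8
position: [0.5937, -0.0382, 0.0723]
ee_rot: [-3.122, -0.348, 0.002]
force: [-3.0, -0.2, 0.9]
width: 0.0005
t 8.8 mach mm [-63.  -99.5  72.3] F [-3.  -0.2  0.9] shift [ 8.4 -0.6  0.3] turn [-0.     0.001  0.   ] q7 -0.11 w 0.0
```

```bash
python3 -m handwheel '[[9,-1,0.5,0,0,0,1],[9,-5,0.5,0,0,0,1],[9,-6,0.3,0,0,0,1],[8,-6,0.3,0,0,0,1]]'
python3 -c "
from h import *
go(-29.4,-82.9,72)"
```

```text
clock: 9.2
position: [0.6269, -0.0118, 0.0702]
ee_rot: [3.121, 0.347, -0.002]
force: [-2.4, -1.1, 0.2]
width: 0.0003
t 9.2 mach mm [-24.9 -81.1  70.2] F [-2.4 -1.1  0.2] shift [-4.5  1.8 -1.8] turn [ 0.001  0.002 -0.   ] q7 -0.14 w 0.0
```

```bash
python3 -m handwheel '[[5,-8,-0.5,0,0,0,1],[5,-8,-0.3,0,0,0,1],[4,-8,0,0,0,0,1],[3,-9,0,0,0,0,1],[2,-8,0,0,0,0,1]]'
python3 -c "
from h import *
go(0,-28,72)"
```

```text
clock: 9.7
position: [0.6383, 0.0362, 0.071]
ee_rot: [3.121, 0.347, -0.001]
force: [-0.5, -1.5, 0.1]
width: 0.0002
t 9.7 mach mm [ -3.2 -36.7  71. ] F [-0.5 -1.5  0.1] shift [ 3.2 -8.7 -1. ] turn [ 0.001  0.001 -0.   ] q7 -0.21 w 0.0
```

```bash
python3 -m handwheel '[[1,-5,0,0,0,0,1],[0,-4,0,0,0,0,1],[0,-3,0,0,0,0,1],[0,-2,0,0,0,0,1]]'
python3 -c "
from h import *
go(0,-28,72)"
```

```text
clock: 10.1
position: [0.6381, 0.0432, 0.0712]
ee_rot: [3.11, 0.341, 0.003]
force: [0.4, -3.6, -0.2]
width: 0.0002
t 10.1 mach mm [ -1.8 -29.8  71.2] F [ 0.4 -3.6 -0.2] shift [ 1.8 -1.8 -0.8] turn [ 0.013 -0.    -0.004] q7 -0.23 w 0.0
```

```bash
python3 -m handwheel '[[0,-3,0,0.006,0,0,1],[0,-4,0,0.006,0,0,1],[0,-4,0,0,0,0,1]]'
python3 -m handwheel '[[0,-3,0,0,0,0,1]]'
python3 -c "
from h import *
go(0,-28,72)"
```

```text
clock: 10.4
position: [0.638, 0.0433, 0.0712]
ee_rot: [3.11, 0.331, 0.003]
force: [0.6, -9.7, -0.4]
width: 0.0006
clock: 10.5
position: [0.638, 0.0432, 0.0713]
ee_rot: [3.107, 0.327, 0.004]
force: [0.2, -6.7, -1.5]
width: 0.0006
t 10.5 mach mm [ -1.9 -29.9  71.3] F [ 0.2 -6.7 -1.5] shift [ 1.9 -1.9 -0.7] turn [ 0.018 -0.001 -0.012] q7 -0.25 w 0.001
```

The stop no longer moves under 7 to 10 N, so it is at its end. I retreat and look.

```bash
python3 -m handwheel '[[0,15,0,0,0,0,1],[0,35,0,0,0,0,1],[0,35,-15,0,0,0,1],[0,20,-45,0,0,0,1],[0,0,-48,0,0,0,1],[0,0,-48,0,0,0,1],[-40,30,-30,0,0,0,1],[-40,40,0,0,0,0,1]]'
python3 -m handwheel '[[-40,40,0,0,0,0,1],[-40,40,0,0,0,0,1],[-40,40,0,0,0,0,1],[-40,40,0,0,0,0,1],[-20,20,0,0,0,0,1],[0,0,0,0,0,0,1]]'
python3 - <<'E'
from h import *
f=arm.grab_frame('top'); P=cloud(f); d=P[...,:2]-O; mx,my,z=d@X*1e3,d@Y*1e3,P[...,2]
m=(abs(mx)<35)&(my>-10)&(my<120)&(z>.119)&(z<.13); print('guard edge',my[m].min(),np.median(z[m]))
m=(mx>-75)&(mx<38)&(my>-40)&(my<2)&(z>.08)&(z<.096)
print('bar',np.polyfit(mx[m],my[m],1),my[m].min(),my[m].max(),m.sum())
for n,lo,hi,b in [('oil',.1,.12,(.73,.83,-.05,.05)),('slB',.04,.06,(.6,.8,-.3,-.15))]:
    r=rect(P,lo,hi,b);print(n,r[0][0])
for n in('sleeve_a_mid','brush_grip'): print(n,[(round(r['score'],2),at_z(f,r['position'],.035 if 's'==n[0] else .01)) for r in arm.tip_of('top',n)[:3]])
cv2.imwrite('pics/c3.png',cv2.resize(f['pixels'][100:310,80:360,::-1],None,fx=2.5,fy=2.5))
E
```

```text
clock: 11.3
position: [0.6069, -0.1327, 0.2621]
ee_rot: [3.117, 0.349, 0.022]
force: [0.9, -0.8, -1.3]
width: 0.0006
clock: 11.9
position: [0.4783, -0.3406, 0.2646]
ee_rot: [3.112, 0.333, 0.039]
force: [0.2, -0.8, -0.6]
width: 0.0003
guard edge 5.249254692086898 0.1244868400046899
bar [-1.04182645e-03 -1.18231518e+01] -18.775896508312602 -4.684447349720085 296
oil (780.9261474609375, -8.341863632202148)
slB (712.1275634765625, -234.2381134033203)
sleeve_a_mid [(0.56, array([0.4731402 , 0.18159483, 0.035     ]))]
brush_grip [(0.77, array([0.74025823, 0.15823021, 0.01      ]))]
```

View pics/c3.png

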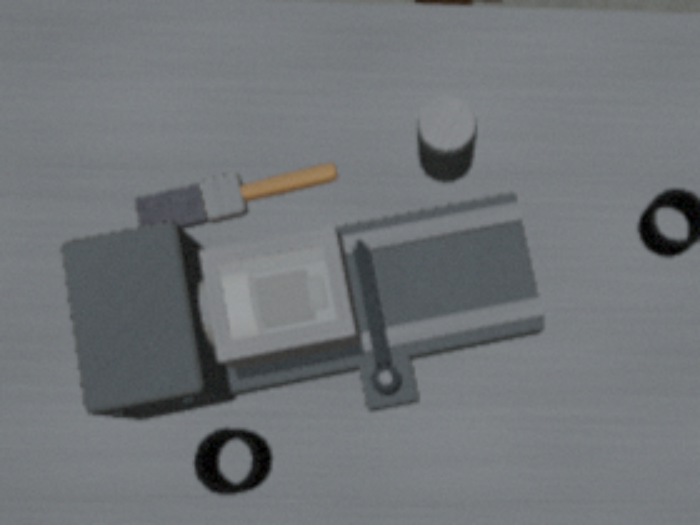

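The bar lies squarely across the bed behind the guard (crop pixels 360,245 to 387,378). The guard is home and the loose things are where they were.

```bash
python3 -c "
from rig import arm
print(arm.hand_in())"
```

```text
the job is handed in; nothing more can be done
None
```

I pushed the guard home with closed fingertips, then pushed the swing stop round until it lay across the bed behind it. I retreated clear and handed the job in at about 12 s; no verdict is reported.

The last checks, measured in the top camera's depth picture:

- **Guard:** its outer face is at y = 5.2 mm against a nominal 5, and it did not shift while the stop was swung. The roof stayed at its original height of about 124.5 mm.
- **Stop:** it is within 0.001 rad of square to the bed, with its centre line at y = -11.8 mm against a nominal -12. It stopped moving under 7 to 10 N of push.
- **Loose things:** the can and the far sleeve are within 0.5 mm of where they stood. The near sleeve is within about 1 mm. The brush reads about 6 mm from its first estimate. That is within the 15 mm limit, and I put it down to network noise, since the hand never went near it and it looks the same in the pictures.
- **Hand:** it is clear of everything, at 0.26 m height.

**Disagreement during the run:** midway through the guard push, the tool drifted up about 6 mm and the wrist read about 5 N downward, so friction was pulling up on the hood. I corrected it straight away by pushing slightly downward. I did not measure the hood's height during the drift, but the roof was at its normal height afterwards.

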